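# Clear a tipped mirror mount off the spinning stage

### The job

Someone left the duster can standing in the yellow taped square: slide it, upright and without lifting it off the table, onto the round white parking mark so that its base is wholly inside the blue ring. Then take the one mirror mount that lies tipped over off the freely spinning turntable and set it down, without dropping it, wholly inside the taped square. Do not make the turntable whirl, leave the other three mounts standing on it and the turntable still at the end, and leave everything else on the table where it is.

Things in the scene. Friction and masses are not known exactly. Their poses are not given: they have to be found in the camera images.
- can_center (a point): Centre, half-way up, of the duster can: an upright green spray can with a white band and a black cap, 150 mm tall, 52 mm in diameter (straight sides up to 112 mm), about 0.25 to 0.42 kg, loose on the table; z up. It slides if it is pushed within about 25 mm of the table and may topple if pushed higher; a gripper held upright beside it hits it high up with its body, so tilt the tool and let the fingertips lead
- mark_center (a point): Centre of the parking mark, on the table's surface: a white painted disc 96 mm across inside a flat blue ring 110 mm across; no height
- square_center (a point): Centre of the taped square, on the table's surface: a square outline of flat yellow tape, 130 mm by 130 mm inside the tape (tape 12 mm wide), x and y axes along its sides; no height. The can stands in it at the start
- disc_top (a point): Centre of the turntable's round disc, white with a dark rim, at its upper face: 260 mm in diameter, upper face 45 mm above the table, z up. The base stays fixed to the table
- disc (a joint): Angle of the turntable's disc about its upright axis (rad, no limits, positive anticlockwise from above). It turns almost freely: any sideways push sets it turning and it coasts for seconds (disc 0.6 kg)
- tipped_post (a point): Middle of the bare steel post (12 mm in diameter, 36 mm of it free between foot and frame) of the tipped mirror mount, which lies on its side; this point is 15 mm above what it lies on and is its centre of mass. Grip it here, from above, across the post. x axis level along the post from foot to frame, y level across it, z up. 0.1 to 0.16 kg, loose
- tipped: The tipped mirror mount as a whole, lying on its side, 74 mm long: square black foot (34 by 30 mm, 8 mm thick), round post, square black frame (30 by 30 mm, 12 mm thick) with a white mirror face on one side and two metal knobs reaching 11 mm out of the other. Everything is at most 30 mm high as it lies. Origin at its underside, half-way along; axes as for its post
- tipped_foot (a point): Centre of the tipped mount's foot end (outer face of the foot), 26 mm from the post's middle along -x of point tipped_post
- tipped_head (a point): Centre of the tipped mount's other end (outer edge of the frame), 48 mm from the post's middle along +x of point tipped_post
- mount0_center (a point): Centre, half-way up, of a good mirror mount of the same shape standing upright on the turntable (74 mm tall, foot 34 mm by 30 mm, loose); z up
- mount1_center (a point): Centre, half-way up, of a good mirror mount of the same shape standing upright on the turntable (74 mm tall, foot 34 mm by 30 mm, loose); z up
- mount2_center (a point): Centre, half-way up, of a good mirror mount of the same shape standing upright on the turntable (74 mm tall, foot 34 mm by 30 mm, loose); z up
- driver: Bystander: grey-handled screwdriver, 170 mm, lying at the right; origin under its centre
- jar: Bystander: amber glass jar with black lid, 60 mm across, 75 mm tall, in the middle at the back; origin at its underside
- postholder: Bystander: dark steel post holder, foot 60 mm across, 90 mm tall, in the middle at the back; origin at its underside
- beamdump: Bystander: black finned beam block, 50 mm wide, 58 mm tall, at the back, right of the middle; origin at its underside
- tweezers: Bystander: steel tweezers, 125 mm long, lying at the left; origin at the underside
There are look-alikes about, which are no part of the job. What is shaped like the tipped but green is not meant.

How it is judged:
On the way, in this order (a step that is already met when the one before it is completed fails the run):
1. the can stands upright, its base inside the ring of the parking mark (horizontal distance between can_center and mark_center below 0.024 m and angle between can_center's own z axis and vertical below 0.1 rad and height (world z) of can_center below 0.08 m), for 0.2 s.
2. the tipped mount is lifted clear of the turntable's disc (its post at least 30 mm higher than it lay) (height (world z) of tipped_post above 0.09 m), for 0.1 s.
At the end, for the whole second after the job is handed in: The can stands upright within 24 mm of the parking mark's centre; both ends of the tipped mount lie inside the taped square (within 68 mm of its centre along each side) on the table, released; the other three mounts stand upright on the turntable; the turntable is still (under 0.1 rad/s) (all of step 1 and x of tipped_foot in the frame of square_center between -0.068 and 0.068 m and y of tipped_foot in the frame of square_center between -0.068 and 0.068 m and x of tipped_head in the frame of square_center between -0.068 and 0.068 m and y of tipped_head in the frame of square_center between -0.068 and 0.068 m and height (world z) of tipped_post below 0.045 m and angle between each of mount0_center, mount1_center, mount2_center's own z axis and vertical below 0.1 rad and horizontal distance between each of mount0_center, mount1_center, mount2_center and disc_top below 0.125 m and height (world z) of each of mount0_center, mount1_center, mount2_center above 0.075 m and velocity of joint disc between -0.1 and 0.1 rad/s); the robot touches nothing.
It fails at once if the can is tipped by more than about 17 degrees, or lifted off the table by more than 10 mm (angle between can_center's own z axis and vertical above 0.3 rad or height (world z) of can_center above 0.085 m).
It fails at once if a good mount is knocked over or off (angle between any of mount0_center, mount1_center, mount2_center's own z axis and vertical above 0.5 rad).
It fails at once if the turntable is made to whirl (faster than 1.5 rad/s) (velocity of joint disc above 1.5 rad/s or velocity of joint disc below -1.5 rad/s).
It fails at once if the tipped mount is dropped (falls free at over 0.6 m/s, about 20 mm) (height (world z) of tipped_post below 0.3 m and not (contact force between the fingers and tipped above 0.02 N) and linear speed of tipped above 0.6 m/s).
It fails at once if a bystander on the table is moved more than 30 mm (distance of any of driver, jar, postholder, beamdump, tweezers from where it was at the start of the episode above 0.03 m).
It also fails if it takes over 64 s, if anything falls off the work surface, if the arm or the gripper's body presses on something with over 40 N, if the wrist force passes 120 N, or if a joint passes its speed limit or range.

### The arm

A 7-joint arm with a two-finger parallel gripper is mounted at the origin on the work surface. World frame = base frame: x ahead of the robot, y to its left, z up, the work surface at z = 0. Lengths are in m, angles in rad, forces in N, time in s.
With the tool pointing down it reaches from about 0.4 to 0.85 m from the base axis. Payload 10.4 kg.
Tool frame: the origin (TCP) lies between the finger pads; the fingertips stand 11 mm ahead of it and the grasp point (between the pads) lies 8 mm behind it; x points along the fingers, y is the direction in which the jaws open and shut, and the axes are right-handed (so a half turn about x gives the same grasp; the last joint's range is limited). The gripper opens to 87 mm and grips with 3 to 60 N. Pads are 19 mm wide; open, the fingers measure 117 mm over their backs; the gripper's body (75 mm by 190 mm) begins 51 mm behind the grasp point.
Start: joints at [1.093, 0.332, -0.065, 1.46, 0.022, 1.35, -0.088], TCP at [0.275, -0.561, 0.21] pointing down, gripper open.
Joint ranges: [-2.6, 2.6], [-0.5, 2.12], [-1.47, 1.34], [0.16, 2.42], [-1.27, 4.41], [0.06, 2.06], [-2.6, 2.6]. Speed limits (rad/s): [2.22, 2.22, 2.79, 2.79, 3.14, 3.14, 3.14].

### API

Orientations are given as a unit quaternion [x, y, z, w].
In Python, from bench import r, cams, ticket gives the robot as it stands. The module is installed in compiled form; this text tells all that it offers.
- The arm moves only by the tool drive_tool, never from a script. Its argument "moves" is text: rows parted by semicolons, each of 5 numbers parted by spaces: the shift along the world's x, y, z in m, then the turn about the world's z in degrees, then the closure, from 0 (fully open) to 1 (shut). In form: x y z twist grip; .... A call has 1 to 20 rows; each row shifts and turns the commanded pose from where the row before left it; what a row does not reach is not made up. A row lasts 1/8 s, in which the tool goes at most 62.5 mm and 10.7 degrees, less where a joint would pass 70% of its speed; a pose out of reach is approached as far as the arm can. A call is refused whole if a number of a shift passes 0.0625 or a number of a turn 10.7, either way. A call with a gripper value outside its range is refused whole. The fingers move at their own pace and stop on an object; "newtons" is the grip in N (left out, the last holds). Time passes only in rows, so rows that do not move let the fingers close. It gives the time, the measured TCP pose, the force and the opening at its end, in the units of the state.
- r.read_state(): the state, without advancing time (a new reading comes with each control period).
- cams.camera(name): name is "scene" or "side" or "wrist"; returns a dict with "color" (400x640x3 uint8, red, green, blue), "fx", "fy", "cx", "cy" (pixels), "extrinsics" (4x4, takes a point from camera to world coordinates). Camera axes: x right, y down, z forward; pixel columns grow to the right and rows downward; lengths in m; the calibration is good to about 2 mm. A picture is of the moment at which its call begins. There is no depth.
- ticket.close_job(): hands the job in, once; it reports no verdict.
The state is a dict: "time": time; "joint_positions": joint angles; "joint_vel": joint speeds; "joint_torque": joint torques, N m; "ee_pos": TCP position; "eef_rot": TCP orientation; "ft_force": force on the tool from outside, world axes, zero at the start; "torque": the same for the moment, N m; "width": finger opening in m.
Only numpy, scipy, OpenCV 4.12 (cv2) and the standard library are available. Lean on these libraries where they do the work, as an engineer would, in place of code of your own. Each camera call takes 0.05 s, during which the arm holds its last target.

## Working session

There is one attempt and no reset: what is moved stays moved. The work goes in short steps, Python scripts to look and compute and a tool call to move; the robot and the scene stay as the last step left them, time stands still between calls to the robot, and variables do not carry over. Pictures are saved under pics/ and viewed, and the job is handed in when it is done.

Besides the shell and the picture viewer there is one more tool, called after "Emit:" as a command line: name --argument value ..., lists and objects as JSON in quotes. drive_tool: Moves the arm, as the interface text tells. Its arguments: {"type":"object","properties":{"moves":{"type":"string"},"newtons":{"type":"number"}},"required":["moves"]}

```bash
mkdir -p pics
cat > h.py <<'E'
import numpy as np,cv2
from bench import r,cams,ticket
def snap(n,tag):
    c=cams.camera(n); cv2.imwrite(f'pics/{tag}.png',c['color'][:,:,::-1]); np.savez(f'pics/{tag}.npz',**{k:c[k] for k in('fx','fy','cx','cy','extrinsics')}); return c
def ray(tag,u,v):
    c=np.load(f'pics/{tag}.npz'); E=c['extrinsics']; d=E[:3,:3]@np.array([(u-c['cx'])/c['fx'],(v-c['cy'])/c['fy'],1]); return E[:3,3],d/np.linalg.norm(d)
def onz(tag,u,v,z=0):
    o,d=ray(tag,u,v); return o+d*(z-o[2])/d[2]
def tri(*obs):
    A=np.zeros((3,3));b=np.zeros(3)
    for o in obs:
        p,d=ray(*o); P=np.eye(3)-np.outer(d,d);A+=P;b+=P@p
    x=np.linalg.solve(A,b); return x,[float(np.linalg.norm((np.eye(3)-np.outer(ray(*o)[1],ray(*o)[1]))@(x-ray(*o)[0]))) for o in obs]
def proj(tag,X):
    c=np.load(f'pics/{tag}.npz');E=c['extrinsics'];q=E[:3,:3].T@(np.array(X)-E[:3,3]);return float(c['fx']*q[0]/q[2]+c['cx']),float(c['fy']*q[1]/q[2]+c['cy'])
def crop(tag,u0,v0,u1,v1,s,out):
    im=cv2.imread(f'pics/{tag}.png')[v0:v1,u0:u1]; cv2.imwrite(f'pics/{out}.png',cv2.resize(im,None,fx=s,fy=s,interpolation=cv2.INTER_CUBIC))
E
python3 - <<'E'
from h import *
np.set_printoptions(precision=4,suppress=True)
for n in('scene','side','wrist'):
    c=snap(n,n+'0');print(n,c['fx'],c['cx'],c['extrinsics'])
print(r.read_state())
E
```

```text
scene 441.5423251018557 320.48799408927584 [[ 0.1836  0.7074 -0.6826  1.4564]
 [ 0.983  -0.1328  0.1267 -0.1777]
 [-0.001  -0.6942 -0.7198  0.9817]
 [ 0.      0.      0.      1.    ]]
side 362.5001060606949 318.4234669339412 [[ 0.9936 -0.0863  0.0723  0.526 ]
 [-0.1122 -0.7057  0.6996 -0.7471]
 [-0.0094 -0.7033 -0.7109  0.816 ]
 [ 0.      0.      0.      1.    ]]
wrist 341.7640304477808 316.51832836203545 [[ 0.4388 -0.858  -0.2671  0.3483]
 [-0.8986 -0.4192 -0.1296 -0.5261]
 [-0.0007  0.2969 -0.9549  0.3843]
 [ 0.      0.      0.      1.    ]]
{'time': 0.15, 'joint_positions': array([ 1.0934,  0.3327, -0.0647,  1.4607,  0.0216,  1.3499, -0.0885]), 'joint_vel': array([-0.0003, -0.0017,  0.0025, -0.0018,  0.0013,  0.0001,  0.0009]), 'joint_torque': array([  0.0001, -62.3631,   0.0247, -39.0141,  -0.0614,   0.0373,
         0.0001]), 'ee_pos': array([ 0.2744, -0.5612,  0.2097]), 'eef_rot': array([-0.6888, -0.1598,  0.689 , -0.1591]), 'ft_force': array([ 0.1999, -0.7509,  0.925 ]), 'torque': array([-0.0625, -0.0103, -0.0304]), 'width': 0.08715227623676523}
```

View pics/scene0.png

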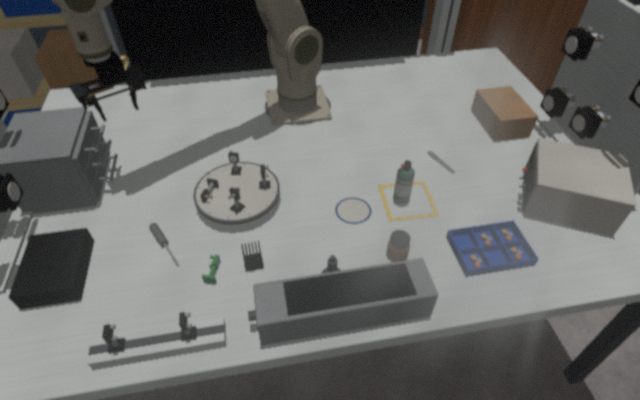

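View pics/side0.png

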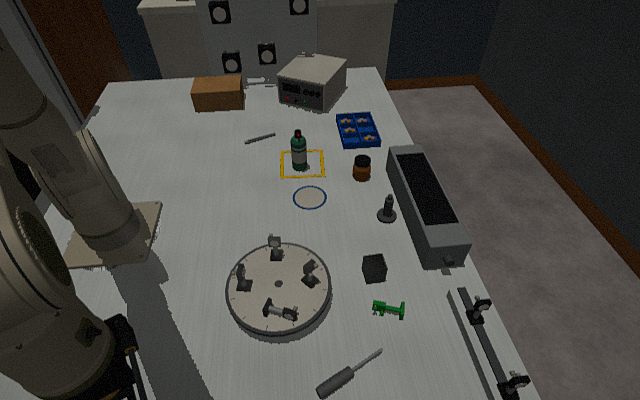

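View pics/wrist0.png

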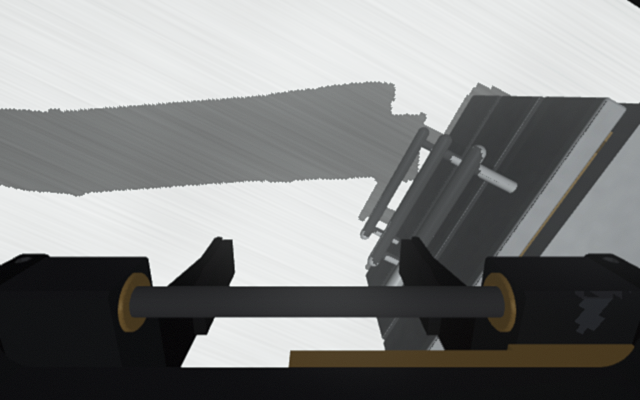

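Scene: the can is at scene (404,183) in the yellow square and the mark at (353,210). The turntable is at about (237,192). The green look-alike is at (211,268). I'll zoom in.

Run:
```python
from h import *
crop('scene0',185,140,290,230,7,'c1')
crop('side0',215,225,345,345,5,'c2')
crop('scene0',320,150,450,230,6,'c3')
crop('side0',260,120,345,220,6,'c4')
```

```text
(no output)
```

View pics/c1.png

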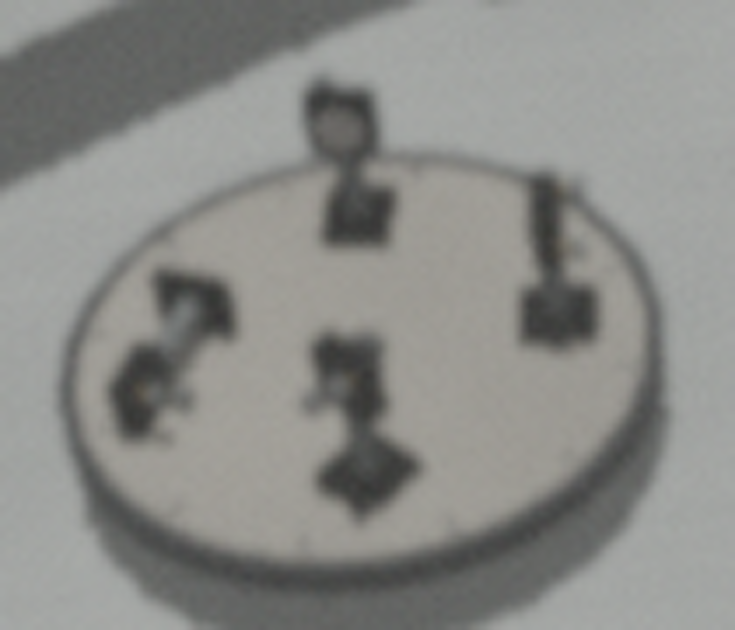

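View pics/c2.png

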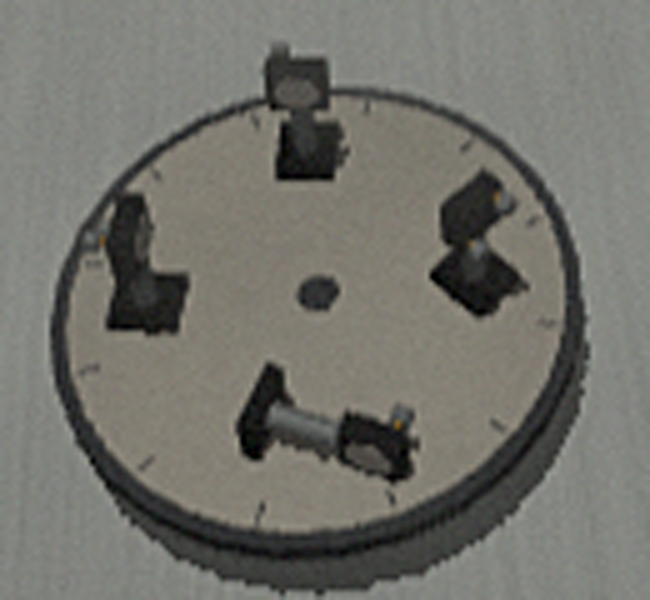

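View pics/c3.png

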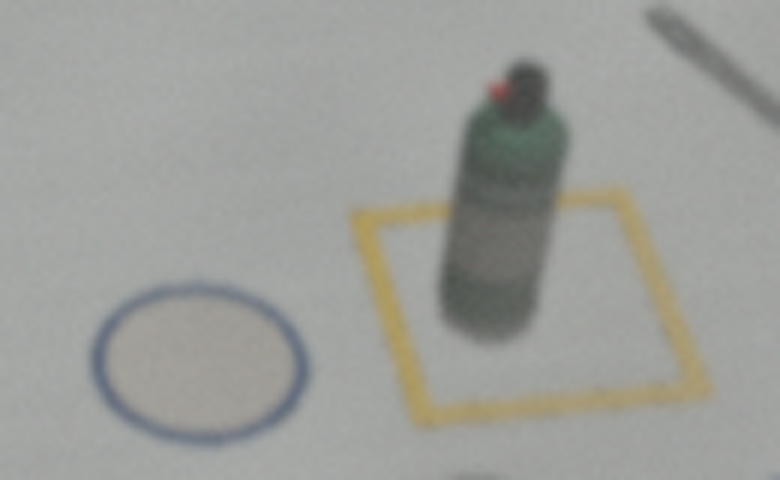

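View pics/c4.png

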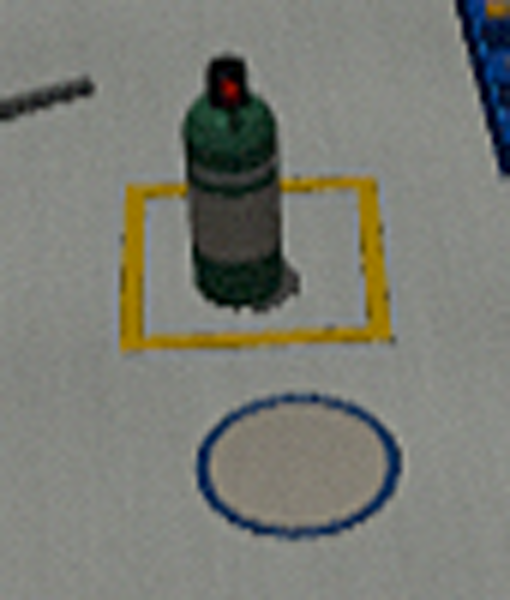

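Candidates for the tipped mount:
- scene (209,192) / side (281,312): lying, black, steel post, on the disc. This is the one.
- scene (236,165), (264,180), (236,200): standing, good mounts.
- scene (211,268): green look-alike.
- scene (108,337), (185,325): mounts on a rail.

The close crops confirm the choice.

Run:
```python
from h import *
np.set_printoptions(precision=4,suppress=True)
S=lambda u,v:('scene0',320+u/6,150+v/6)
D=lambda u,v:('side0',260+u/6,120+v/6)
for n,a,f in(('sq scene',[(352,212),(632,190),(712,393),(418,427)],S),('sq side',[(126,184),(376,178),(392,341),(121,351)],D)):
    P=np.array([onz(*f(*p))for p in a]);print(n,P[:,:2].tolist(),P.mean(0))
print('mark',onz(*S(201,363)),onz(*D(299,466)),tri(S(201,363),D(299,466)))
print('captop',tri(S(527,70),D(227,62)),onz(*S(527,70),.15),onz(*D(227,62),.15))
print('base front scene',onz(*S(488,343)),onz(*D(238,307)))
T=lambda u,v:('scene0',185+u/7,140+v/7)
U=lambda u,v:('side0',215+u/5,225+v/5)
print('disc',onz(*U(318,293),.045))
# post ends: foot junction, frame junction
print('postfoot',tri(T(195,308),U(272,415)))
print('postfr',tri(T(170,365),U(340,440)))
for a in((195,308),(180,338),(170,365)):print('sc',onz(*T(*a),.06))
for a in((272,415),(305,428),(340,440)):print('si',onz(*U(*a),.06))
for n,a,b in(('m0',(360,212),(308,150)),('m1',(560,314),(148,300)),('m2',(368,475),(478,280))):print(n,onz(*T(*a),.053),onz(*U(*b),.053))
for n,a in (('jar',(362,180)),('ph',(387,214))):print(n,onz('side0',*a))
```

```text
sq scene [[0.4951098320628181, 0.18971843747624273], [0.5064541567144062, 0.341908354570792], [0.6532121278776422, 0.33047943739432223], [0.6478750253437809, 0.180092218062887]] [0.5757 0.2605 0.    ]
sq side [[0.5018218819024665, 0.3368960100501792], [0.6549880900270032, 0.32376470499733667], [0.645748194842236, 0.1722844529023988], [0.4928421026562684, 0.18261746174913795]] [0.5739 0.2539 0.    ]
mark [0.5865 0.0852 0.    ] [0.5838 0.0784 0.    ] (array([ 0.5835,  0.0854, -0.0051]), [0.0014803621784217327, 0.001480362178421696])
captop (array([0.5639, 0.2415, 0.149 ]), [0.0011655071083768282, 0.0011655071083769369]) [0.5636 0.242  0.15  ] [0.5643 0.2381 0.15  ]
base front scene [0.6    0.2314 0.    ] [0.5614 0.2126 0.    ]
disc [ 0.476  -0.2561  0.045 ]
postfoot (array([ 0.4525, -0.323 ,  0.055 ]), [0.0016100401332579787, 0.0016100401332581767])
postfr (array([ 0.4821, -0.3355,  0.0505]), [0.002739505632097208, 0.0027395056320972506])
sc [ 0.4563 -0.3211  0.06  ]
sc [ 0.4737 -0.3277  0.06  ]
sc [ 0.4895 -0.3321  0.06  ]
si [ 0.4539 -0.3273  0.06  ]
si [ 0.4686 -0.3355  0.06  ]
si [ 0.4841 -0.3433  0.06  ]
m0 [ 0.3997 -0.2487  0.053 ] [ 0.4744 -0.1752  0.053 ]
m1 [ 0.4816 -0.1673  0.053 ] [ 0.3946 -0.2554  0.053 ]
m2 [ 0.562  -0.2541  0.053 ] [ 0.5543 -0.2631  0.053 ]
jar [0.7661 0.1412 0.    ]
ph [ 0.8113 -0.0211  0.    ]
```

Run:
```python
from h import *
from scipy.spatial.transform import Rotation as R
np.set_printoptions(precision=3,suppress=True)
print(R.from_quat(r.read_state()['eef_rot']).as_matrix())
```

```text
[[-0.     0.439 -0.898]
 [ 0.001 -0.898 -0.439]
 [-1.    -0.001  0.   ]]
```

Emit:
drive_tool --moves "0.025 0.02 0.01 -4.75 0; 0.03 0.03 0.01 -4.75 0; 0.03 0.04 0.01 -4.75 0; 0.03 0.04 0.01 -4.75 0; 0.03 0.045 0.01 0 0; 0.02 0.045 0.01 0 0; 0.01 0.045 0.01 0 0; 0 0.045 0.01 0 0; 0 0.045 0.01 0 0; 0 0.045 0 0 0; 0 0.045 0 0 0; 0 0.045 0 0 0; 0 0.045 0 0 0; 0 0.045 0 0 0; 0 0.045 0 0 0; 0 0.045 0 0 0; 0 0.04 0 0 0; 0 0.03 0 0 0; 0 0 0 0 0"

```text
time: 2.52
ee_pos: [0.4488, 0.1808, 0.3002]
eef_rot: [-0.705, -0.045, 0.706, -0.045]
ft_force: [-0.7, -0.6, 0.4]
width: 0.0873
```

Run:
```python
from h import *
np.set_printoptions(precision=4,suppress=True)
c=snap('wrist','w1');s=r.read_state();print(s['time'],s['ee_pos'],s['joint_positions'],s['ft_force'])
print(c['extrinsics'])
```

```text
2.575 [0.4493 0.179  0.3001] [ 0.2497  0.0234 -0.7251  1.6393  0.0154  1.4853 -1.9223] [ 0.7068 -0.4682 -0.7511]
[[ 0.1265 -0.9472 -0.2947  0.5304]
 [-0.992  -0.1209 -0.0375  0.1904]
 [-0.0001  0.2971 -0.9548  0.4748]
 [ 0.      0.      0.      1.    ]]
```

View pics/w1.png

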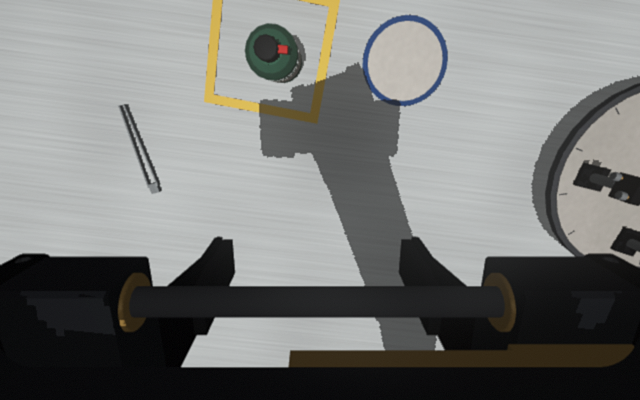

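Run:
```python
from h import *
np.set_printoptions(precision=4,suppress=True)
crop('w1',190,0,470,135,2.8,'c5')
print('mark',onz('w1',405,60),'cap',onz('w1',266,48,.15),'sh',onz('w1',271,52,.115))
print('cap tri',tri(('w1',266,48),('scene0',320+527/6,150+70/6),('side0',260+227/6,120+62/6)))
print('mark tri',tri(('w1',405,60),('scene0',320+201/6,150+363/6),('side0',260+299/6,120+466/6)))
print('BL,BR outer corner', onz('w1',205,101),onz('w1',315,124),onz('w1',339,0))
```

```text
mark [0.5843 0.0821 0.    ] cap [0.5614 0.2389 0.15  ] sh [0.5618 0.2391 0.115 ]
cap tri (array([0.5631, 0.2405, 0.1489]), [0.0020422141162154414, 0.0018029065288159007, 0.0014379538968078789])
mark tri (array([ 0.5844,  0.0832, -0.0028]), [0.0017239954254067655, 0.0026797227275300838, 0.0013933020758324821])
BL,BR outer corner [0.5004 0.3368 0.    ] [0.4891 0.1872 0.    ] [0.6415 0.1767 0.    ]
```

View pics/c5.png

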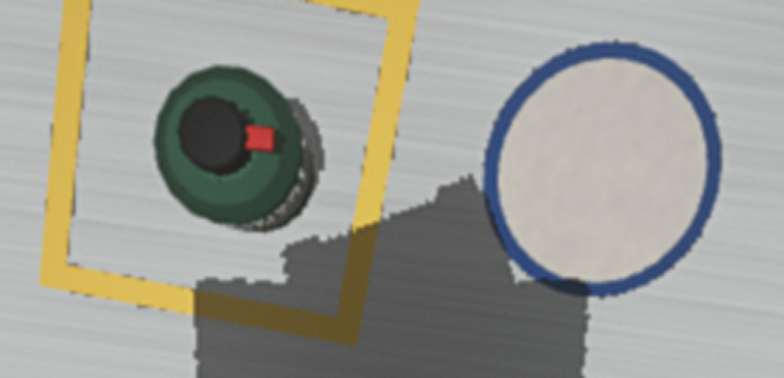

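Emit:
drive_tool --moves "0.028 0.015 0 0 0; 0.028 0.015 0 0 0; 0.028 0.015 0 0 0; 0.028 0.0155 -0.02 0 0; 0 0 -0.04 0 0; 0 0 -0.04 0 0; 0 0 -0.02 0 0; 0 0 0 0 0"

```text
time: 3.58
ee_pos: [0.5614, 0.2377, 0.1796]
eef_rot: [-0.705, -0.043, 0.706, -0.044]
ft_force: [0.5, 0.8, 0.1]
width: 0.0865
```

Run:
```python
from h import *
np.set_printoptions(precision=4,suppress=True)
c=snap('wrist','w2');snap('side','s2');s=r.read_state();print(s['time'],s['ee_pos'],s['ft_force'])
print(onz('w2',0,0,.15),c['extrinsics'][:3,3])
a=cv2.imread('pics/w2.png')[:300,160:480];b=cv2.imread('pics/s2.png')[60:260,220:420]
cv2.imwrite('pics/c6.png',np.hstack([a,cv2.resize(b,(300,300))]))
for y in(.2135,.2655):print(proj('w2',(.562,y,.112)))
print(proj('w2',(.562,.2395,.15)),proj('w2',(.562+0.0,.2395,.086)))
```

```text
3.675 [0.5623 0.239  0.1819] [-0.106   1.2968  0.857 ]
[0.6689 0.4186 0.15  ] [0.6432 0.2472 0.3541]
(347.49551335548654, 210.02858743630614)
(278.39242162690033, 202.06191677145588)
(312.60065161156865, 224.98377400367963) (313.33118111573407, 195.93571619652548)
```

View pics/c6.png

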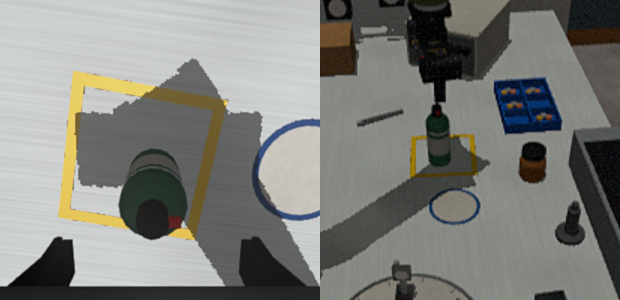

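Run:
```python
from h import *
crop('w2',260,130,380,260,4.5,'c7')
```

```text
(no output)
```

View pics/c7.png

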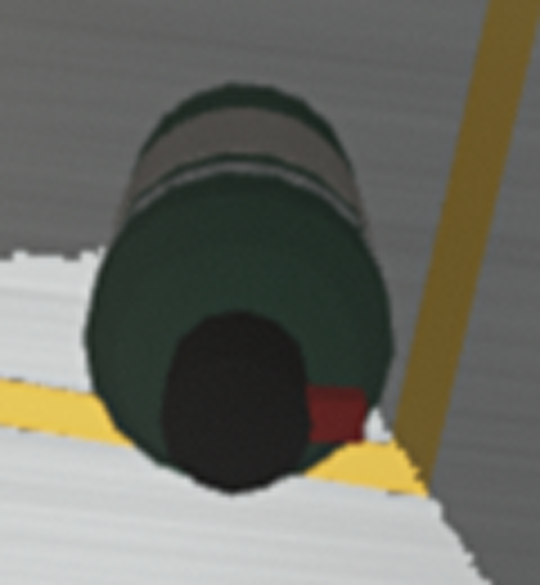

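Emit:
drive_tool --moves "0 0 -0.03 0 0; 0 0 -0.03 0 0; 0 0 -0.015 0 0; 0 0 -0.008 0 0; 0 0 0 0 0.2; 0 0 0 0 0.3; 0 0 0 0 0.3" --newtons 15

```text
time: 4.55
ee_pos: [0.562, 0.2392, 0.0982]
eef_rot: [0.706, 0.044, -0.705, 0.043]
ft_force: [0.1, -0.3, 0.4]
width: 0.0654
```

Emit:
drive_tool --moves "0 0 0 0 0.36; 0 0 0 0 0.4; 0 0 0 0 0.45; 0 0 0 0 0.5; 0 0 0 0 0.6; 0 0 0 0 0.6" --newtons 15

```text
time: 5.3
ee_pos: [0.5616, 0.2392, 0.0975]
eef_rot: [0.706, 0.044, -0.706, 0.043]
ft_force: [-0.4, 0.9, 1.5]
width: 0.0502
```

Run:
```python
from h import *
np.set_printoptions(precision=4,suppress=True)
snap('side','s3');s=r.read_state();print(s['time'],s['ee_pos'],s['ft_force'],s['width'])
crop('side0',260,120,345,220,4,'x1');crop('side0',260,120,345,220,4,'x1');crop('s3',260,90,345,200,5,'c8')
```

```text
5.35 [0.5616 0.2392 0.0975] [0.2694 1.0705 2.7337] 0.05020092819348738
```

View pics/c8.png

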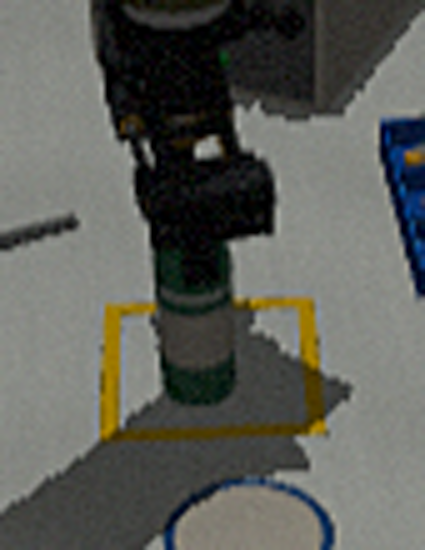

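Emit:
drive_tool --moves "0.001 -0.006 0 0 0.6; 0.002 -0.012 0 0 0.6; 0.002 -0.014 0 0 0.6; 0.002 -0.014 0 0 0.6; 0.002 -0.014 0 0 0.6"

```text
time: 5.98
ee_pos: [0.5708, 0.1778, 0.0975]
eef_rot: [0.706, 0.043, -0.706, 0.043]
ft_force: [-0.8, 2.1, 3.0]
width: 0.0504
```

Run:
```python
from h import *
np.set_printoptions(precision=4,suppress=True)
snap('side','s4');s=r.read_state();print(s['time'],s['ee_pos'],s['ft_force'],s['width'])
crop('s4',260,90,345,210,5,'c9')
```

```text
6.025 [0.5715 0.1755 0.0975] [0.7423 2.2088 6.573 ] 0.05073690528536515
```

View pics/c9.png

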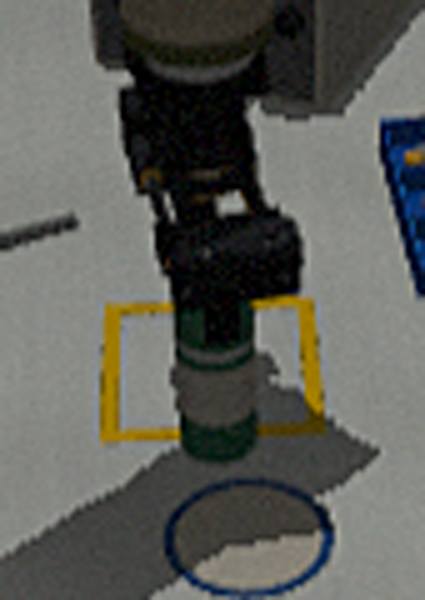

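Emit:
drive_tool --moves "0.002 -0.014 0 0 0.6; 0.002 -0.014 0 0 0.6; 0.002 -0.014 0 0 0.6; 0.002 -0.014 0 0 0.6; 0.002 -0.014 0 0 0.6; 0.002 -0.012 0 0 0.6; 0.001 -0.008 0 0 0.6; 0 -0.003 0 0 0.6; 0 0 0 0 0.6"

```text
time: 7.15
ee_pos: [0.5837, 0.0849, 0.0974]
eef_rot: [-0.706, -0.043, 0.706, -0.043]
ft_force: [-0.0, 2.2, 5.1]
width: 0.0505
```

Run:
```python
from h import *
np.set_printoptions(precision=4,suppress=True)
snap('side','s5');snap('wrist','w5');s=r.read_state();print(s['time'],s['ee_pos'],s['ft_force'],s['width'])
a=cv2.imread('pics/s5.png')[90:230,250:350];b=cv2.imread('pics/w5.png')
cv2.imwrite('pics/c10.png',np.hstack([cv2.resize(a,(286,400)),b[:,130:600]]))
```

```text
7.25 [0.5836 0.0852 0.0973] [-0.7122  1.1207  4.2413] 0.05007230562386066
```

View pics/c10.png

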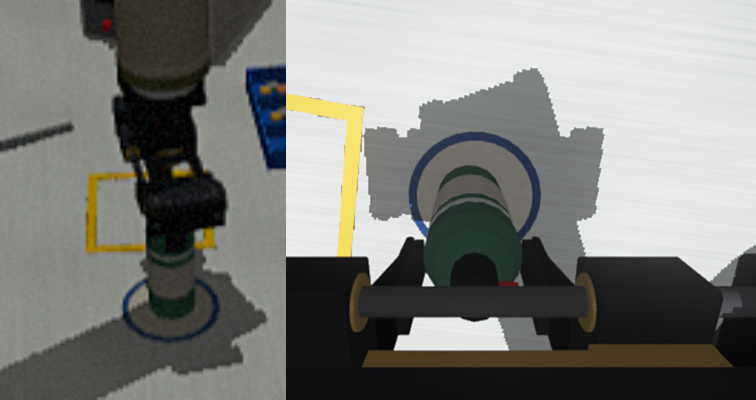

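Emit:
drive_tool --moves "0 -0.002 0 0 0.6; 0 0 0 0 0.45; 0 0 0 0 0.38; 0 0 0 0 0.2; 0 0 0 0 0; 0 0 0 0 0; 0 0 0.02 0 0; 0 0 0.05 0 0; 0 0 0.05 0 0; 0 0 0.05 0 0; 0 0 0.03 0 0; 0 0 0 0 0"

```text
time: 8.75
ee_pos: [0.5845, 0.0847, 0.3015]
eef_rot: [0.708, 0.044, -0.704, 0.044]
ft_force: [0.1, -0.5, 0.1]
width: 0.0869
```

Run:
```python
from h import *
np.set_printoptions(precision=4,suppress=True)
snap('side','s6');snap('scene','q6');s=r.read_state();print(s['time'],s['ee_pos'],s['joint_positions'])
a=cv2.imread('pics/s6.png')[125:230,260:350];b=cv2.imread('pics/q6.png')[150:240,310:450]
cv2.imwrite('pics/c11.png',np.hstack([cv2.resize(a,(343,400)),cv2.resize(b,(440,400))]))
crop('s6',215,225,345,345,5,'c12')
```

```text
8.85 [0.5835 0.0841 0.298 ] [ 0.3369  0.2956 -0.705   1.3863  0.1905  1.5276 -1.802 ]
```

View pics/c11.png

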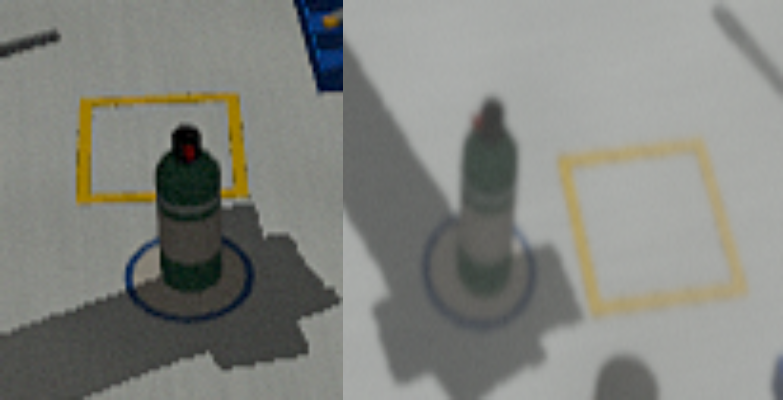

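View pics/c12.png

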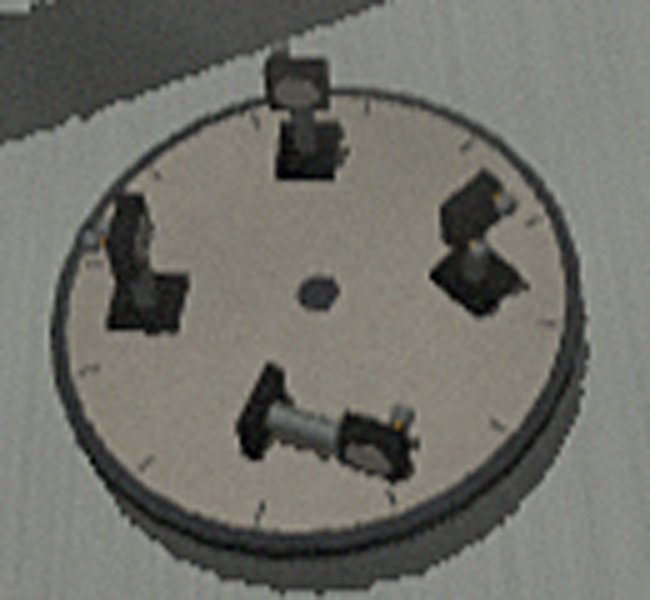

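Can is centred on the mark, and the disc hasn't moved. Next I'll look at the tipped mount from the wrist.

Emit:
drive_tool --moves "-0.008 -0.016 0 -3 0; -0.016 -0.032 0 -3 0; -0.016 -0.032 0 -3 0; -0.016 -0.032 0 -3 0; -0.016 -0.032 0 -3 0; -0.016 -0.032 0 -3 0; -0.016 -0.032 0 -3 0; -0.016 -0.032 0 -3 0; -0.016 -0.032 0 -3 0; -0.016 -0.032 0 -3 0; -0.016 -0.032 0 0 0; -0.016 -0.032 0 0 0; -0.012 -0.016 0 0 0; 0 0 0 0 0"

```text
time: 10.6
ee_pos: [0.3855, -0.3015, 0.2967]
eef_rot: [-0.692, 0.142, 0.693, 0.143]
ft_force: [-0.9, -0.3, -1.1]
width: 0.087
```

Run:
```python
from h import *
np.set_printoptions(precision=4,suppress=True)
snap('wrist','w7');s=r.read_state();print(s['time'],s['ee_pos'],s['joint_positions'])
```

```text
10.65 [ 0.3866 -0.3002  0.2969] [ 0.8914  0.0156 -0.326   1.6493  0.0046  1.4784 -1.4095]
```

View pics/w7.png

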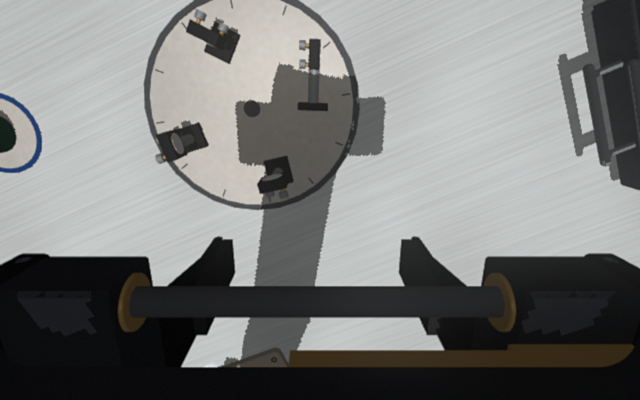

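Run:
```python
from h import *
crop('w7',190,0,350,115,5,'c13')
```

```text
(no output)
```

View pics/c13.png

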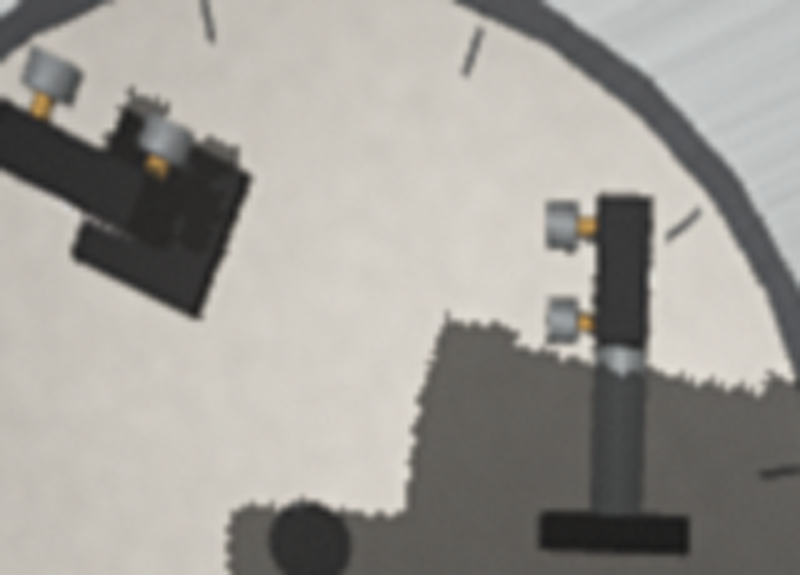

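Run:
```python
from h import *
np.set_printoptions(precision=4,suppress=True)
a=('w7',190+617/5,512/5);b=('w7',190+621/5,350/5)
A=onz(*a,.06);B=onz(*b,.06);print(A,B,(A+B)/2,np.linalg.norm(A-B),np.degrees(np.arctan2(*(B-A)[1::-1])))
T=lambda u,v:('scene0',185+u/7,140+v/7)
U=lambda u,v:('side0',215+u/5,225+v/5)
print(tri(a,T(195,308),U(272,415)),tri(b,T(170,365),U(340,440)))
# heights from wrist+side only
print(tri(a,U(272,415)),tri(b,U(340,440)))
print('disc',onz('w7',190+310/5,540/5,.045))
# m2 frame corners at z~.119 (top), foot
for p in((0,100),(150,165),(80,60),(45,55),(215,150)):print(onz('w7',190+p[0]/5,p[1]/5,.115))
print('foot m2',onz('w7',190+198/5,318/5,.053),onz('w7',190+75/5,255/5,.053))
```

```text
[ 0.452  -0.3269  0.06  ] [ 0.4839 -0.3417  0.06  ] [ 0.468  -0.3343  0.06  ] 0.03521418466523489 -24.929878044349028
(array([ 0.4523, -0.3244,  0.0555]), [0.0024206249590402558, 0.002722139073670877, 0.0011368168161642474]) (array([ 0.4834, -0.3381,  0.0527]), [0.003908157204457708, 0.004966792846766549, 0.0011787464714157754])
(array([ 0.4529, -0.3267,  0.0588]), [0.0009024399637926982, 0.000902439963792734]) (array([ 0.484 , -0.3418,  0.0573]), [4.714915970560849e-05, 4.7149159705643416e-05])
disc [ 0.475 -0.256  0.045]
[ 0.5674 -0.2512  0.115 ]
[ 0.5464 -0.2718  0.115 ]
[ 0.5674 -0.2682  0.115 ]
[ 0.5707 -0.2626  0.115 ]
[ 0.5438 -0.2843  0.115 ]
foot m2 [ 0.5288 -0.2559  0.053 ] [ 0.5516 -0.2365  0.053 ]
```

Emit:
drive_tool --moves "0.015 -0.006 0 -2 0; 0.025 -0.0105 0 0 0; 0.025 -0.0105 0 0 0; 0.0165 -0.007 -0.01 0 0; 0 0 -0.03 0 0; 0 0 -0.04 0 0; 0 0 -0.04 0 0; 0 0 -0.02 0 0; 0 0 0 0 0; 0 0 0 0 0"

```text
time: 11.9
ee_pos: [0.4698, -0.3337, 0.1585]
eef_rot: [0.691, -0.153, -0.69, -0.152]
ft_force: [0.3, 0.2, -0.6]
width: 0.087
```

Run:
```python
from h import *
from scipy.spatial.transform import Rotation as R
np.set_printoptions(precision=4,suppress=True)
snap('wrist','w8');snap('side','s8');s=r.read_state();print(s['time'],s['ee_pos'],R.from_quat(s['eef_rot']).as_matrix())
print(proj('w8',(.468,-.3343,.06)),proj('w8',(.452,-.3269,.06)),proj('w8',(.4839,-.3417,.06)))
crop('s8',215,205,345,345,4,'c15')
```

```text
12.0 [ 0.4698 -0.3341  0.1587] [[ 0.0017 -0.4216 -0.9068]
 [-0.0011 -0.9068  0.4216]
 [-1.      0.0003 -0.002 ]]
(317.35185573102706, 197.5920858170947) (317.3844680565163, 217.39436293903685) (317.36934263050944, 177.16310655050185)
```

View pics/w8.png

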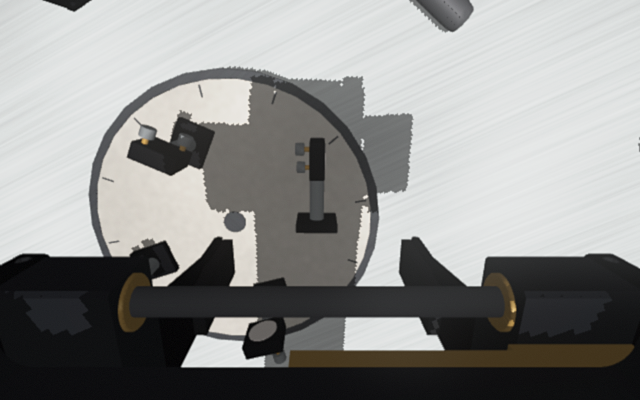

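View pics/c15.png

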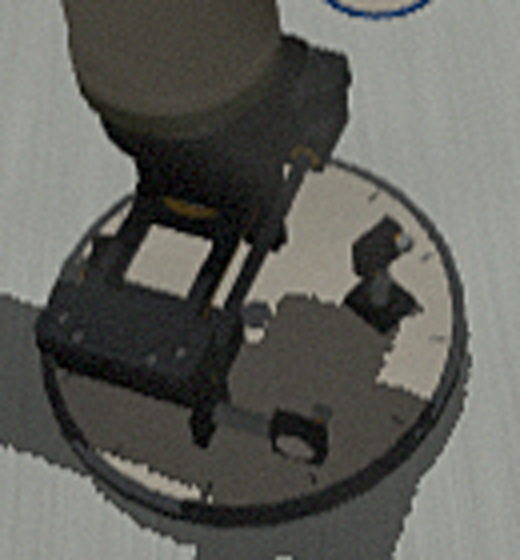

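Emit:
drive_tool --moves "-0.001 0 -0.025 0 0; 0 0 -0.025 0 0; 0 0 -0.02 0 0; 0 0 -0.015 0 0; 0 0 -0.008 0 0; 0 0 -0.004 0 0; 0 0 0 0 0; 0 0 0 0 0"

```text
time: 13.0
ee_pos: [0.4684, -0.3342, 0.0609]
eef_rot: [0.691, -0.153, -0.69, -0.153]
ft_force: [-0.1, 0.0, -0.5]
width: 0.0869
```

Run:
```python
from h import *
np.set_printoptions(precision=4,suppress=True)
snap('wrist','w9');snap('side','s9');s=r.read_state();print(s['time'],s['ee_pos'],s['ft_force'])
a=cv2.imread('pics/w9.png')[:,80:560];b=cv2.imread('pics/s9.png')[225:345,215:345]
cv2.imwrite('pics/c16.png',np.hstack([cv2.resize(a,(400,333)),cv2.resize(b,(361,333))]))
```

```text
13.1 [ 0.4683 -0.3342  0.0608] [-0.4538  0.5604  0.1981]
```

View pics/c16.png

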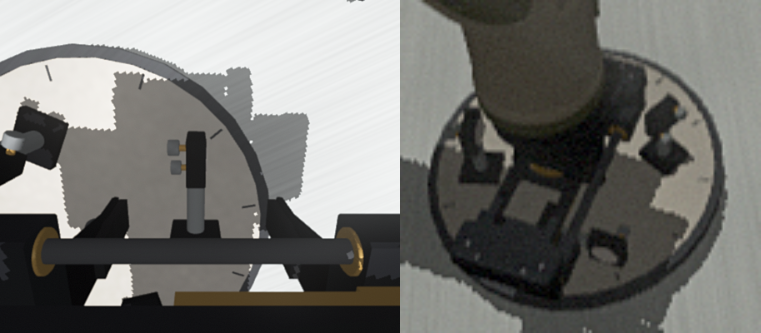

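Run:
```python
from h import *
print(proj('w9',(.4683,-.3342,.0608)),proj('w9',(.4683,-.3342,.05)),proj('w9',(.452,-.3269,.06)),proj('w9',(.4839,-.3417,.06)))
crop('w9',270,140,420,300,4,'c17')
```

```text
(315.5593791028427, 246.74059947431365) (315.59691626737515, 238.86857883073665) (316.0457541337891, 274.3907159559117) (315.924155478996, 217.21452289873002)
```

View pics/c17.png

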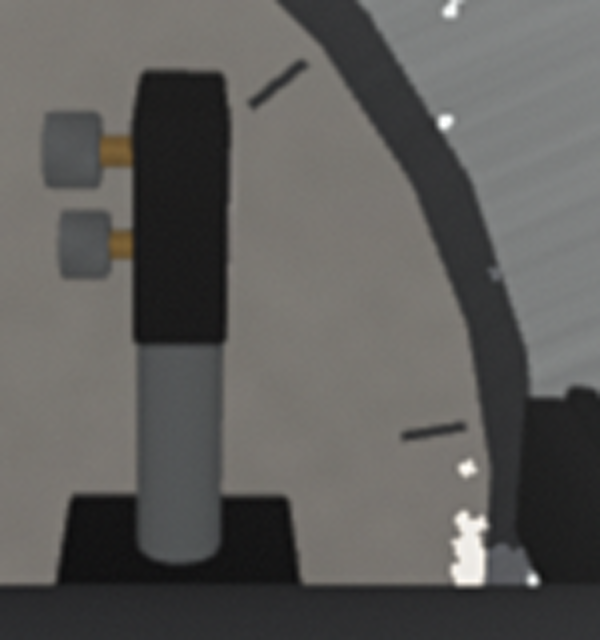

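Emit:
drive_tool --moves "0 0 0 0 0.4; 0 0 0 0 0.6; 0 0 0 0 0.72; 0 0 0 0 0.78; 0 0 0 0 0.81; 0 0 0 0 0.83; 0 0 0 0 0.85; 0 0 0 0 0.87; 0 0 0 0 0.89; 0 0 0 0 0.95; 0 0 0 0 1; 0 0 0 0 1" --newtons 20

```text
time: 14.6
ee_pos: [0.4681, -0.334, 0.0604]
eef_rot: [0.69, -0.153, -0.69, -0.153]
ft_force: [-0.5, 0.0, 1.6]
width: 0.001
```

Width of 1 mm means nothing is between the pads, so I'll look again.

Run:
```python
from h import *
np.set_printoptions(precision=4,suppress=True)
snap('wrist','w10');snap('side','s10');snap('scene','q10');s=r.read_state();print(s['time'],s['ee_pos'],s['ft_force'],s['width'])
a=cv2.imread('pics/w10.png')[:,80:560];b=cv2.imread('pics/s10.png')[225:345,215:345]
cv2.imwrite('pics/c18.png',np.hstack([cv2.resize(a,(400,333)),cv2.resize(b,(361,333))]))
crop('q10',175,120,300,230,5,'c19')
```

```text
14.75 [ 0.4681 -0.334   0.0604] [-0.8953 -1.2449  0.1292] 0.0004840352782376927
```

View pics/c18.png

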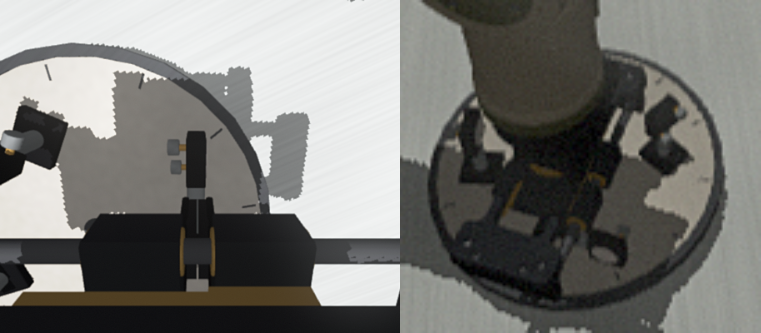

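View pics/c19.png

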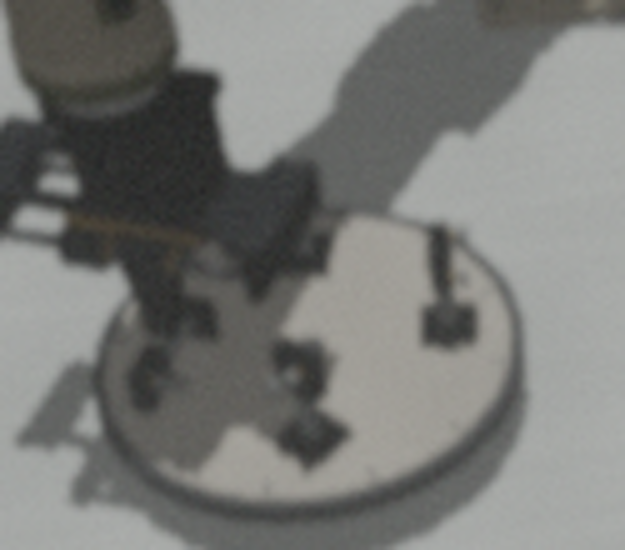

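Run:
```python
from h import *
crop('w10',260,140,380,365,2.6,'a');crop('s10',270,285,330,335,8,'b')
a=cv2.imread('pics/a.png');b=cv2.imread('pics/b.png');h=min(a.shape[0],585)
c=np.zeros((585,800,3),np.uint8);c[:a.shape[0],:a.shape[1]]=a[:585];c[:b.shape[0],312:312+b.shape[1]]=b[:,:488];cv2.imwrite('pics/c20.png',c)
```

```text
(no output)
```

View pics/c20.png

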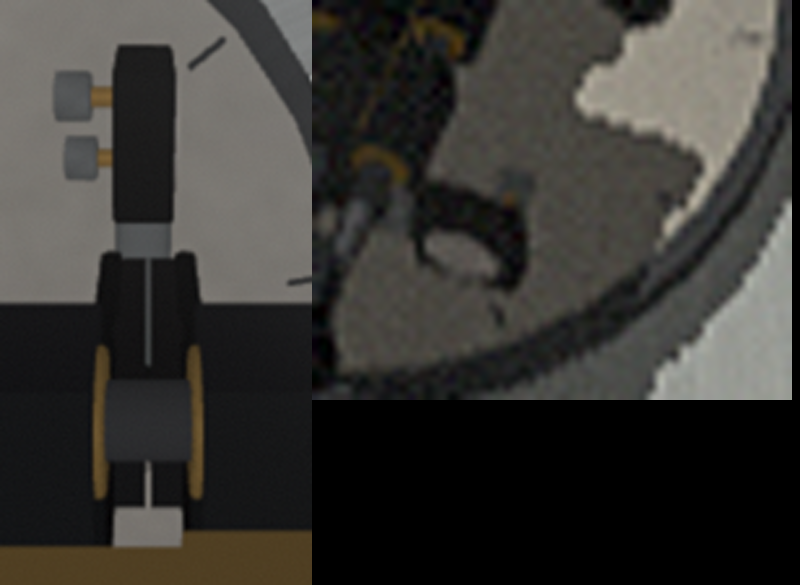

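Run:
```python
from h import *
np.set_printoptions(precision=4,suppress=True)
print('hub',tri(('w7',252,108),('side0',215+318/5,225+293/5)), tri(('w7',252,108),('w8',234.5,221.5)))
crop('w8',280,125,360,245,5,'c21')
```

```text
hub (array([ 0.4755, -0.2557,  0.0442]), [0.00046993975683681013, 0.00046993975683685203]) (array([ 0.4751, -0.256 ,  0.0465]), [0.0002688300416573629, 0.0002688300416575047])
```

View pics/c21.png

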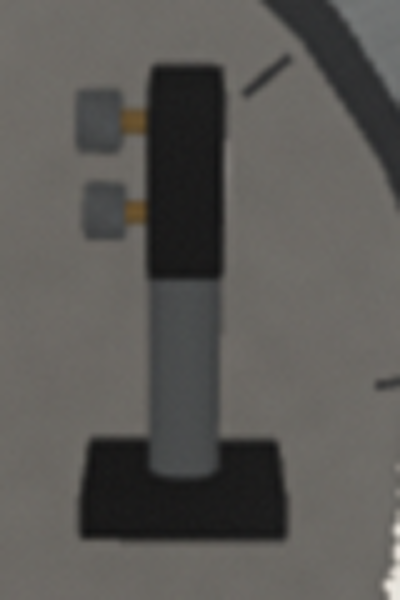

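Run:
```python
from h import *
im=cv2.imread('pics/w1.png');im=np.clip(im.astype(int)*3,0,255).astype(np.uint8)
cv2.imwrite('pics/c22.png',np.hstack([cv2.resize(im[210:365,90:260],None,fx=2.3,fy=3),cv2.resize(im[210:365,375:545],None,fx=2.3,fy=3)]))
```

```text
(no output)
```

View pics/c22.png

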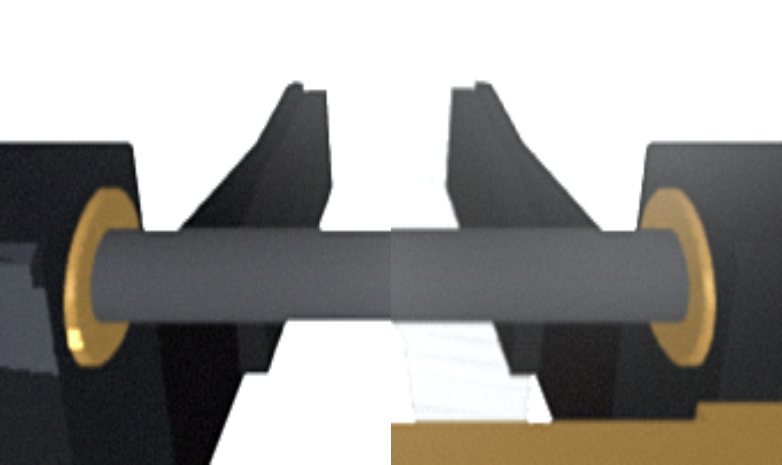

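The wrist pictures put the fingertips about 13 mm above the reported TCP, not 11 mm below it. The pad tip edge spans 169 px for 87 mm of opening. So the jaws shut just above the post, and nothing moved. I'll open, go lower in steps, and check height and force.

Emit:
drive_tool --moves "0 0 0 0 0.5; 0 0 0 0 0; 0 0 0 0 0; 0 0 0 0 0; 0 0 0 0 0; 0 0 -0.008 0 0; 0 0 -0.006 0 0; 0 0 0 0 0"

```text
time: 15.75
ee_pos: [0.4676, -0.3337, 0.0455]
eef_rot: [-0.69, 0.152, 0.691, 0.153]
ft_force: [0.4, -0.5, -0.0]
width: 0.0725
```

Run:
```python
from h import *
np.set_printoptions(precision=4,suppress=True)
c=snap('wrist','w11');snap('side','s11');snap('scene','q11');s=r.read_state();print(s['time'],s['ee_pos'],s['ft_force'],s['width'],c['cy'])
im=cv2.imread('pics/w11.png');im=np.clip(im.astype(int)*2,0,255).astype(np.uint8)
cv2.imwrite('pics/c23.png',cv2.resize(im[110:310,180:450],None,fx=2.9,fy=2.9))
crop('s11',215,225,345,345,5,'c24')
crop('q11',185,140,290,230,6,'c25')
```

```text
15.9 [ 0.4681 -0.334   0.0464] [-0.1721 -0.3962  0.1662] 0.0828576682942719 198.57869386393915
```

View pics/c23.png

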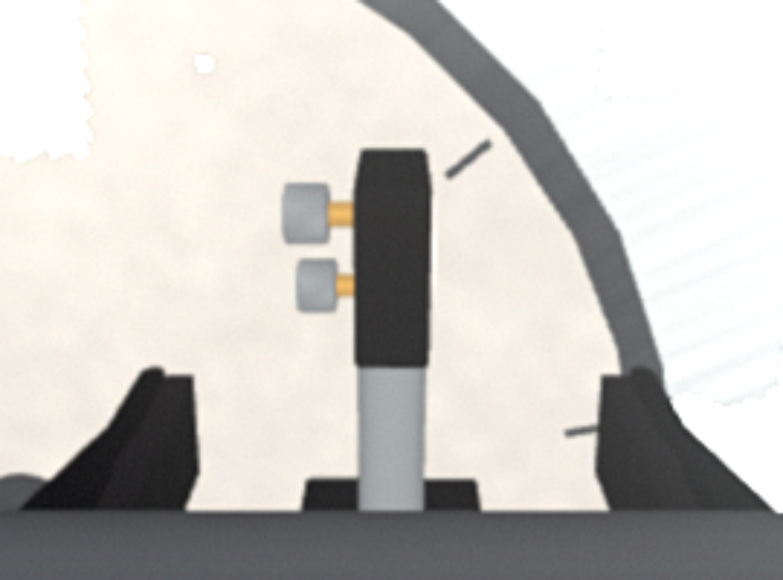

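View pics/c24.png

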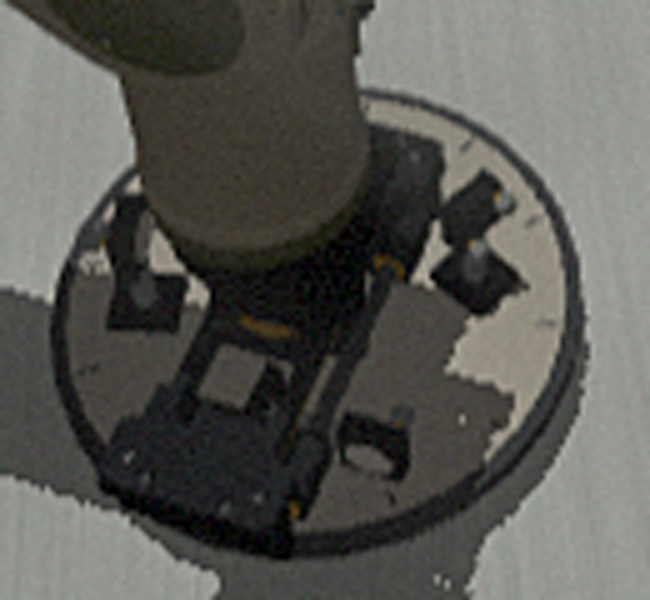

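View pics/c25.png

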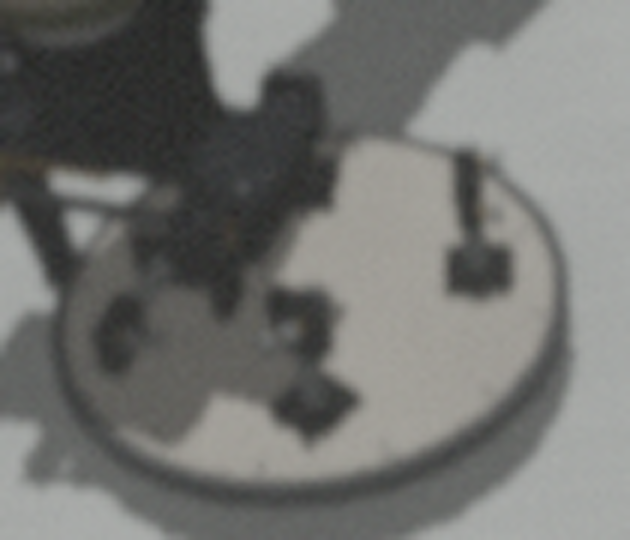

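Emit:
drive_tool --moves "0 0 -0.003 0 0; 0 0 -0.003 0 0; 0 0 0 0 0"

```text
time: 16.27
ee_pos: [0.4679, -0.3339, 0.0401]
eef_rot: [-0.69, 0.153, 0.691, 0.153]
ft_force: [-0.3, -0.4, 0.4]
width: 0.0869
```

Emit:
drive_tool --moves "0 0 -0.002 0 0; 0 0 -0.0015 0 0; 0 0 0 0 0"

```text
time: 16.65
ee_pos: [0.468, -0.3339, 0.0367]
eef_rot: [-0.69, 0.153, 0.691, 0.153]
ft_force: [-0.2, -1.0, 0.0]
width: 0.0869
```

Run:
```python
from h import *
np.set_printoptions(precision=4,suppress=True)
c=snap('wrist','w12');s=r.read_state();print(s['time'],s['ee_pos'],s['ft_force'],s['width'])
im=cv2.imread('pics/w12.png');im=np.clip(im.astype(int)*2,0,255).astype(np.uint8)
cv2.imwrite('pics/c26.png',cv2.resize(im[110:310,180:450],None,fx=2.9,fy=2.9))
for z in (.05,.053,.06):print(z,proj('w12',(.4679,-.3339,z)),proj('w12',(.4679+.0086,-.3339-.004,z)))
```

```text
16.7 [ 0.4681 -0.3339  0.0368] [-0.5392  0.4974  0.6369] 0.08684982280805784
0.05 (315.42358956881515, 257.8323352504588) (315.39705759397026, 241.16665388991908)
0.053 (315.4081313124373, 260.5294476972063) (315.3809081074077, 243.63147453534305)
0.06 (315.3700239580896, 267.1783101052075) (315.34106070582646, 249.7131971773216)
```

View pics/c26.png

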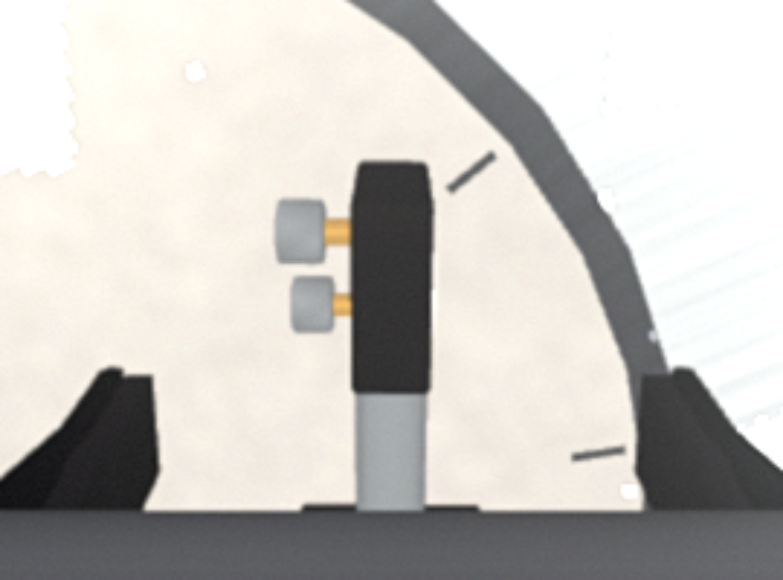

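Emit:
drive_tool --moves "0 0 0 0 0.4; 0 0 0 0 0.6; 0 0 0 0 0.72; 0 0 0 0 0.78; 0 0 0 0 0.81; 0 0 0 0 0.83; 0 0 0 0 0.85; 0 0 0 0 0.87; 0 0 0 0 0.89; 0 0 0 0 0.92; 0 0 0 0 1; 0 0 0 0 1; 0 0 0 0 1" --newtons 20

```text
time: 18.32
ee_pos: [0.4681, -0.3339, 0.0369]
eef_rot: [0.69, -0.153, -0.69, -0.153]
ft_force: [0.6, 0.6, -0.2]
width: 0.0109
```

Gripping at 10.9 mm, which fits the 12 mm post. I'll lift slowly straight up.

Emit:
drive_tool --moves "0 0 0.003 0 1; 0 0 0.006 0 1; 0 0 0.012 0 1; 0 0 0.02 0 1; 0 0 0.03 0 1; 0 0 0.03 0 1; 0 0 0.03 0 1; 0 0 0.03 0 1; 0 0 0 0 1" --newtons 30

```text
time: 19.45
ee_pos: [0.4694, -0.3347, 0.2013]
eef_rot: [0.692, -0.153, -0.689, -0.152]
ft_force: [0.4, 0.0, -2.0]
width: 0.0104
```

Run:
```python
from h import *
np.set_printoptions(precision=4,suppress=True)
snap('wrist','w13');snap('side','s13');s=r.read_state();print(s['time'],s['ee_pos'],s['ft_force'],s['width'],s['joint_positions'])
a=cv2.imread('pics/w13.png')[:,80:560];b=cv2.imread('pics/s13.png')[205:345,215:345]
cv2.imwrite('pics/c27.png',np.hstack([cv2.resize(a,(400,333)),cv2.resize(b,(361,389))[:333]]))
```

```text
19.55 [ 0.468  -0.3339  0.1981] [-0.9763  0.3466 -1.3106] 0.010874969772994339 [ 0.8343  0.2505 -0.3472  1.6013  0.0878  1.3047 -1.5321]
```

View pics/c27.png

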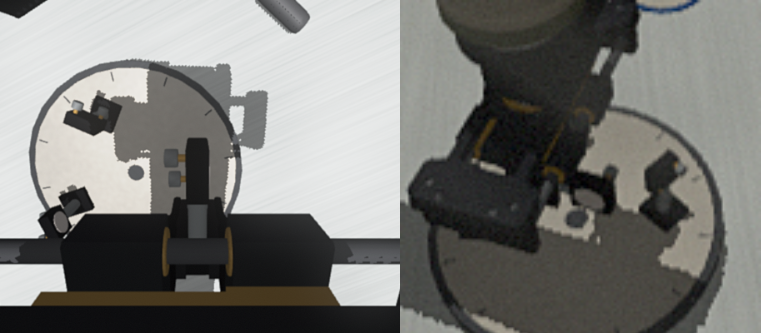

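Emit:
drive_tool --moves "0.0055 0.01 0.017 1.5 1; 0.0055 0.025 0.017 1.5 1; 0.0055 0.035 0.017 1.5 1; 0.0055 0.035 0.017 1.5 1; 0.0055 0.035 0.017 1.5 1; 0.0055 0.035 0.017 1.5 1; 0.0055 0.035 0 1.5 1; 0.0055 0.035 0 1.5 1; 0.0055 0.035 0 1.5 1; 0.0055 0.035 0 1.5 1; 0.0055 0.035 0 1.5 1; 0.0055 0.035 0 1.5 1; 0.0055 0.035 0 1.5 1; 0.0055 0.035 0 1.5 1; 0.0055 0.035 0 0 1; 0.0055 0.035 0 0 1; 0.0055 0.03 0 0 1; 0 0.02 0 0 1; 0 0.012 0 0 1; 0 0.005 0 0 1"

```text
time: 22.05
ee_pos: [0.5612, 0.2589, 0.3001]
eef_rot: [-0.707, 0.024, 0.707, 0.024]
ft_force: [0.0, 0.8, -0.9]
width: 0.0111
```

Run:
```python
from h import *
from scipy.spatial.transform import Rotation as R
np.set_printoptions(precision=4,suppress=True)
snap('wrist','w14');snap('side','s14');s=r.read_state();print(s['time'],s['ee_pos'],s['ft_force'],s['width'],s['joint_positions'],R.from_quat(s['eef_rot']).as_matrix()[:,1])
c=np.array([.573,.257,0]);t=np.radians(-4.2);X=np.array([np.cos(t),np.sin(t),0]);Y=np.array([-X[1],X[0],0])
for a,b in((-1,-1),(-1,1),(1,1),(1,-1)):print(proj('w14',c+.065*(a*X+b*Y)))
```

```text
22.15 [0.5614 0.2582 0.3   ] [-0.5996 -0.9651 -1.5439] 0.010975327481342705 [ 0.0522  0.3797 -0.7628  1.2999  0.2592  1.5613 -2.3157] [-0.0686 -0.9976  0.0002]
(361.45676757127376, 190.69496791219564)
(271.4266968679416, 190.27846053747157)
(268.0870767972483, 96.28294424892256)
(365.748271242411, 96.78694090708161)
```

View pics/w14.png

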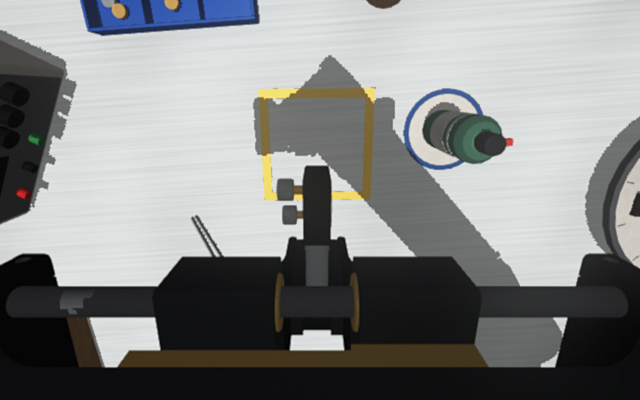

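View pics/s14.png

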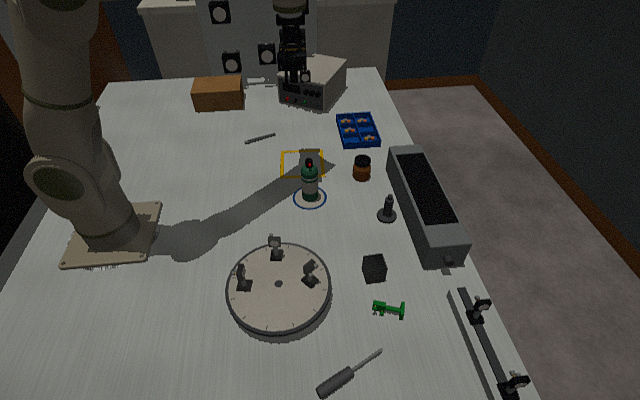

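Emit:
drive_tool --moves "0 0 -0.02 0 1; 0 0 -0.035 0 1; 0 0 -0.035 0 1; 0 0 -0.035 0 1; 0 0 -0.035 0 1; 0 0 -0.035 0 1; 0 0 -0.03 0 1; 0 0 -0.025 0 1; 0 0 -0.015 0 1; 0 0 -0.01 0 1; 0 0 -0.005 0 1; 0 0 0 0 1; 0 0 0 0 1"

```text
time: 23.78
ee_pos: [0.562, 0.2582, 0.0206]
eef_rot: [0.707, -0.024, -0.706, -0.024]
ft_force: [-0.4, -0.6, -1.0]
width: 0.0108
```

Run:
```python
from h import *
np.set_printoptions(precision=4,suppress=True)
snap('wrist','w15');snap('side','s15');s=r.read_state();print(s['time'],s['ee_pos'],s['ft_force'],s['width'],s['joint_positions'])
a=cv2.imread('pics/w15.png')[:,80:560];b=cv2.imread('pics/s15.png')[90:230,250:350]
cv2.imwrite('pics/c28.png',np.hstack([cv2.resize(a,(400,333)),cv2.resize(b,(361,505))[:333]]))
```

```text
23.875 [0.5619 0.2582 0.0204] [-0.0131  0.2155 -0.6731] 0.010895902588676638 [ 0.0191  0.5864 -0.6847  1.6434  0.413   1.0603 -2.4283]
```

View pics/c28.png

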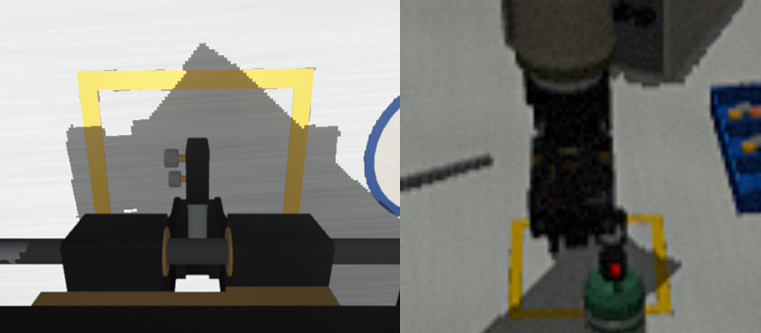

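Emit:
drive_tool --moves "0 0 -0.008 0 1; 0 0 -0.008 0 1; 0 0 -0.005 0 1; 0 0 -0.003 0 1; 0 0 -0.001 0 1; 0 0 0 0 1; 0 0 0 0 1"

```text
time: 24.75
ee_pos: [0.5617, 0.2581, -0.0049]
eef_rot: [0.707, -0.024, -0.707, -0.024]
ft_force: [-0.3, -0.7, -1.3]
width: 0.0109
```

Emit:
drive_tool --moves "0 0 -0.001 0 1; 0 0 -0.001 0 1; 0 0 0 0 1"

```text
time: 25.12
ee_pos: [0.5615, 0.258, -0.0072]
eef_rot: [-0.707, 0.024, 0.707, 0.024]
ft_force: [1.0, 0.1, -0.3]
width: 0.0112
```

Emit:
drive_tool --moves "0 0 -0.001 0 1; 0 0 0 0 1; 0 0 0 0 1"

```text
time: 25.5
ee_pos: [0.5616, 0.2581, -0.0081]
eef_rot: [0.707, -0.024, -0.707, -0.024]
ft_force: [-0.1, -0.2, -0.9]
width: 0.0108
```

Run:
```python
from h import *
for i in range(3):
    cams.camera('side');s=r.read_state();print(s['time'],s['ee_pos'],s['ft_force'],s['width'])
```

```text
25.55 [ 0.56162763  0.25808173 -0.00806506] [-0.01216538  0.62144389 -0.14381587] 0.011123138081381913
25.6 [ 0.56163143  0.25803868 -0.00807796] [ 0.47471347  0.15844186 -0.05395761] 0.010659469615161022
25.65 [ 0.56163212  0.2580706  -0.00808019] [-0.17640105  0.10461857  0.59459281] 0.010644876518782908
```

Emit:
drive_tool --moves "0 0 -0.001 0 1; 0 0 0 0 1; 0 0 0 0 0.88; 0 0 0 0 0.85; 0 0 0 0 0.82; 0 0 0 0 0.75; 0 0 0 0 0.6; 0 0 0 0 0.3; 0 0 0 0 0; 0 0 0 0 0; 0 0 0 0 0"

```text
time: 27.02
ee_pos: [0.5616, 0.258, -0.0091]
eef_rot: [0.707, -0.024, -0.707, -0.024]
ft_force: [0.1, 0.1, -0.2]
width: 0.0639
```

Run:
```python
from h import *
s=r.read_state();print(s['time'],s['ee_pos'],s['ft_force'],s['width'])
snap('wrist','w16');crop('w16',180,100,450,310,2.8,'c29')
```

```text
27.025 [ 0.56159159  0.25801241 -0.00911167] [ 0.12027143  0.14790928 -0.20174103] 0.0639020022790911
```

View pics/c29.png

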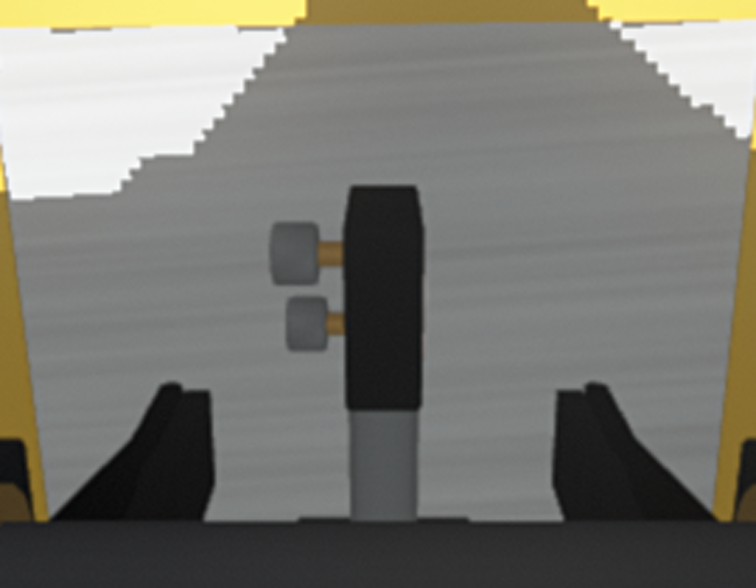

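Mount lies released in the square. I'll rise straight up, back off, and look again.

Emit:
drive_tool --moves "0 0 0 0 0; 0 0 0 0 0; 0 0 0.01 0 0; 0 0 0.02 0 0; 0 0 0.04 0 0; 0 0 0.04 0 0; 0 0 0.04 0 0; 0 0 0.05 0 0; 0 0 0.05 0 0; 0 0 0.05 0 0; -0.03 0 0 0 0; -0.04 0 0 0 0; -0.03 0 0 0 0; 0 0 0 0 0"

```text
time: 28.82
ee_pos: [0.4598, 0.2589, 0.2929]
eef_rot: [0.708, -0.024, -0.706, -0.023]
ft_force: [1.1, 0.0, -0.6]
width: 0.087
```

Run:
```python
from h import *
np.set_printoptions(precision=4,suppress=True)
for n in('wrist','side','scene'):snap(n,n+'17')
s=r.read_state();print(s['time'],s['ee_pos'],s['ft_force'])
a=cv2.imread('pics/side17.png')[120:350,215:345];b=cv2.imread('pics/wrist17.png')[:,150:550]
cv2.imwrite('pics/c30.png',np.hstack([cv2.resize(a,(300,531)),cv2.resize(b,(490,490)) if 0 else cv2.copyMakeBorder(b,0,131,0,0,0)]))
crop('scene17',185,130,450,240,3,'c31')
```

```text
28.975 [0.4622 0.2578 0.2916] [ 0.0532  0.2908 -0.0429]
```

View pics/c30.png

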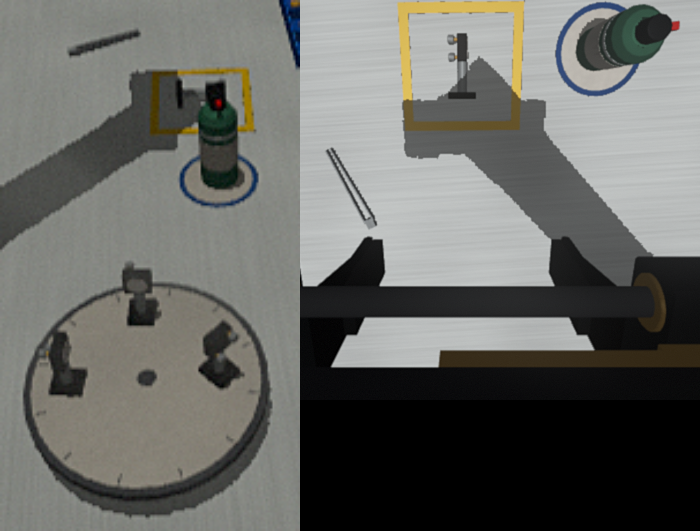

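View pics/c31.png

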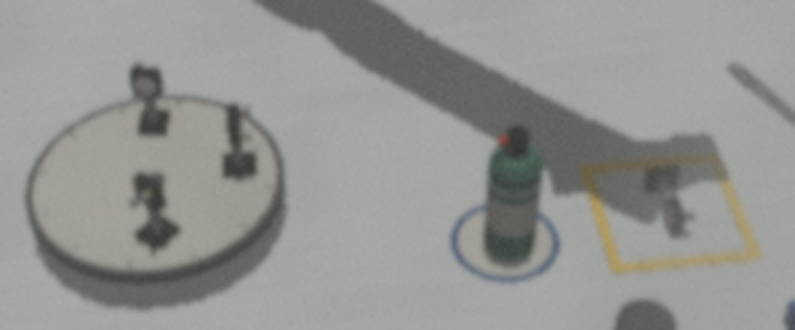

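Run:
```python
from h import *
np.set_printoptions(precision=4,suppress=True)
c=np.array([.573,.257]);t=np.radians(-4.2)
for n,p in(('foot',(312,97)),('head',(312,33))):
    d=onz('wrist17',*p,.015)[:2]-c;print(n,d[0]*np.cos(t)+d[1]*np.sin(t),-d[0]*np.sin(t)+d[1]*np.cos(t))
print('cap',tri(('wrist17',150+656-300,25),('side17',215+218*130/300,120+86*230/531)))
snap('side','s18');a=cv2.imread('pics/side17.png')[220:350,215:345].astype(int);b=cv2.imread('pics/s18.png')[220:350,215:345].astype(int);print(abs(a-b).mean(),abs(a-b).max())
print(ticket.close_job())
```

```text
foot -0.03554759961728873 -0.0011667937763174645
head 0.03847687327423718 -0.000972966650450398
cap (array([0.5866, 0.0912, 0.1531]), [0.0014017666735933745, 0.0014017666735935163])
2.948836291913215 63
the job is handed in; nothing more can be done
None
```

I finished both moves and handed the job in at about 29 s; it reports no verdict, so success rests on my own checks.

**What I did:** The moves allow no tilt, so I gripped the can high up from above instead of pushing it low. I slid it along the table onto the parking mark without commanding any lift. Then I gripped the tipped mount by its post, lifted it straight off the turntable and lowered it to contact inside the taped square before releasing.

**Last checks:**
- **Mount:** its ends are at about x = −36 mm and +38 mm, y = −1 mm in the square's frame (limit 68 mm).
- **Can:** it stands upright inside the ring. Its cap measured about 7 to 9 mm from the mark's centre (limit 24 mm); a rougher look at its base put it closer to centred.
- **Turntable:** the three good mounts still stand. I saw no turning in the pictures, but my image comparison was too noisy to prove it was still, and I did not measure its speed.
- **Other objects:** nothing else looked displaced, and the gripper was clear at about 0.29 m.

**What disagreed or failed:** The first grasp closed on nothing. The wrist pictures put the fingertips about 13 mm above the reported tool point, where the text says 11 mm ahead of it (below it here). Going about 24 mm lower gave a firm grip at a reading of 10.9 mm, and nothing had been disturbed. The same offset means the can was gripped close to the top of its straight sides.

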